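Nest the draining pans with their handles fanned

TASK

Put the three steel pans away as one nest where the large blue-handled pan stands: the small red-handled one is in the draining stand with its handle boxed in, so lift it out by its bowl, stand it upright on the bare bench and let go, then take it by its handle. The yellow-handled pan goes into the blue-handled one and the red-handled pan into the yellow-handled one, each fully seated and its handle turned about a sixth of a turn (60 degrees) counterclockwise, seen from above, from the handle just below. Lower the pans rather than drop them, and leave the large pan in its place and the other things on the bench undisturbed.

Things in the scene. Friction and masses are not known exactly. Their poses are not given: they have to be found in the camera images.
- pan_large: Large steel pan, blue handle grip, about 0.45 kg, loose. Origin: centre of underside; z up, x along the handle. Bowl 60 mm high, outer radius 41 at the rim, 38 at the base, wall 3, floor 5 thick. Level straight handle over the rim: 6 mm thin riser to 61 mm from the axis, then grip to 117 mm, 10 thick, 22 tall (58 to 80 mm above the underside). Upright on the bench.
- pan_large_grip (a point): Middle of the blue grip, 86 mm from the pan's axis, 69 mm above its underside; axes as the pan's.
- pan_medium: Medium steel pan, yellow handle grip, about 0.16 kg, loose. Origin: centre of underside; z up, x along the handle. Bowl 60 mm high, outer radius 33 at the rim, 30 at the base, wall 3, floor 5 thick. Level straight handle over the rim: 6 mm thin riser to 53 mm from the axis, then grip to 109 mm, 10 thick, 22 tall (58 to 80 mm above the underside). Upright on the bench.
- pan_medium_grip (a point): Middle of the yellow grip, 78 mm from the pan's axis, 69 above its underside; axes as the pan's. Nested in the large pan, this pan has 5 mm to spare all round; its underside is 5 mm above the large one's and its handle passes 3 mm over that rim. Handles one above the other collide and keep it from seating.
- pan_small: Small steel pan, red handle grip, about 0.11 kg, loose. Origin: centre of underside; z up, x along the handle. Bowl 60 mm high, outer radius 25 at the rim, 22 at the base, wall 3, floor 5 thick. Level straight handle over the rim: 6 mm thin riser to 45 mm from the axis, then grip to 101 mm, 10 thick, 22 tall (58 to 80 mm above the underside). Starts upright in the stand.
- pan_small_grip (a point): Middle of the red grip, 70 mm from the pan's axis, 69 above its underside; axes as the pan's. In the stand it is shut between the cheeks: only the bowl can be gripped, across it from above. Nested in the medium pan, this pan has 5 mm to spare all round and its underside is 5 mm above the medium one's.
- stand: White draining stand, fixed. Origin: on the bench under the bowl; x along the handle slot. Base 180 x 90 x 10 mm, x = -54 to 126, low lips; the small pan stands on it, underside 10 mm up. Cheeks x = 38 to 121, 108 mm high, 31 wide over both, with a 15 mm slot closed at the far end. The pan comes straight up: raise it 70 mm before moving sideways.
- petri_1: Petri dish with a pale fill, 60 mm across, 14 high; loose, a bystander. Origin: centre of its underside, on the bench.
- vial_2: Small upright specimen vial with white cap and red top, 25 mm across, 62 high; loose, a bystander. Origin: centre of its underside, on the bench.
- forceps_1: Thin steel forceps lying flat, 131 mm long; loose, a bystander. Origin: centre of its underside, on the bench.
- jar_w4: Upright specimen jar with white lid, 47 mm across, 88 high; loose, a bystander. Origin: centre of its underside, on the bench.
There are look-alikes about, which are no part of the job. Leave any green look-alike of the pan_small alone.

How it is judged:
On the way:
1. the small pan stands upright on the bench, out of the stand and apart from the large pan, let go (height (world z) of pan_small between -0.004 and 0.004 m and angle between pan_small's own z axis and vertical below 0.08 rad and contact force between the fingers and pan_small below 0.05 N and linear speed of pan_small below 0.03 m/s and horizontal distance between pan_small and pan_large above 0.06 m), for 0.2 s.
At the end, for the whole second after the job is handed in: Medium pan in large, small in medium: each within 12 mm of concentric, underside 2 to 8.5 mm above that of the pan below, handle about 60 (40 to 80) degrees counterclockwise from the one below; all upright within 0.08 rad and at rest; large pan on the bench, moved under 60 mm (horizontal distance between pan_medium and pan_large below 0.012 m and z of pan_medium in the frame of pan_large between 0.002 and 0.0085 m and x of pan_medium_grip in the frame of pan_large between 0.008 and 0.062 m and y of pan_medium_grip in the frame of pan_large above 0.04 m and horizontal distance between pan_small and pan_medium below 0.012 m and z of pan_small in the frame of pan_medium between 0.002 and 0.0085 m and x of pan_small_grip in the frame of pan_medium between 0.007 and 0.055 m and y of pan_small_grip in the frame of pan_medium above 0.036 m and angle between each of pan_large, pan_medium, pan_small's own z axis and vertical below 0.08 rad and linear speed of each of pan_large, pan_medium, pan_small below 0.02 m/s and height (world z) of pan_large below 0.005 m and distance of pan_large from where it was at the start of the episode below 0.06 m); the robot touches nothing.
It fails at once if the medium pan is dropped (falls freely at over 0.5 m/s) (linear speed of pan_medium above 0.5 m/s and contact force between the fingers and pan_medium below 0.05 N).
It fails at once if the small pan is dropped (falls freely at over 0.5 m/s) (linear speed of pan_small above 0.5 m/s and contact force between the fingers and pan_small below 0.05 N).
It fails at once if a bystander (petri dish, vial, forceps or jar) is moved more than 30 mm (distance of any of petri_1, vial_2, forceps_1, jar_w4 from where it was at the start of the episode above 0.03 m).
It also fails if it takes over 69 s, if anything falls off the work surface, if the arm or the gripper's body presses on something with over 40 N, if the wrist force passes 120 N, or if a joint passes its speed limit or range.

ROBOT

A 7-joint arm with a two-finger parallel gripper is mounted at the origin on the work surface; the furniture and walls round the work are solid. World frame = base frame: x ahead of the robot, y to its left, z up, the work surface at z = 0. Lengths are in m, angles in rad, forces in N, time in s.
With the tool pointing down it reaches from about 0.4 to 0.85 m from the base axis. Payload 6.9 kg.
Tool frame: the origin (TCP) lies midway between the tips of the shut fingers; the grasp point (between the pads) lies behind it (ctrl.pinch_z is the z of the grasp point in the tool frame, in m); z points along the fingers, y is the line along which they close (so a half turn about z gives the same grasp; the last joint's range is limited). The gripper opens to 85 mm and grips with 20 to 120 N. Pads are 22 mm wide; open, the fingers measure 114 mm over their backs; the gripper's body (76 mm by 85 mm) begins 54 mm behind the grasp point. The pads swing forward as they close: fully open they stand 13 mm farther back than shut.
Start: joints at [0.105, 0.507, -0.238, 1.5, 0.126, 1.149, -0.155], TCP at [0.625, -0, 0.231] pointing down, gripper open.
Joint ranges: [-3.08, 3.08], [-0.24, 2.05], [-1.43, 1.35], [0, 2.5], [-1.52, 4.66], [0.17, 1.96], [-2.89, 2.89]. Speed limits (rad/s): [2.39, 2.39, 3.14, 3.14, 3.14, 3.14, 3.14].

INTERFACE

Orientations are given as a unit quaternion [w, x, y, z].
In Python, from station import ctrl, get_state, vision, ticket, models gives the robot as it stands. Calls block until the motion is done:
- ctrl.movep(position, orientation): joint-space move of the TCP to a pose.
- ctrl.movel(position, frame=None, max_speed=0.15): straight line of the TCP; frame=None keeps the orientation; max_speed is the mean speed in m/s.
- ctrl.set_joints(angles): joint-space move.
- ctrl.ungrasp() and ctrl.close_gripper(force=None): open the fingers fully, or close them until they stop; force is the grip in N (None keeps the last).
- ctrl.pause(seconds).
- ctrl.ik(position, orientation): joint angles nearest the present ones, or None.
- get_state(): the state.
- vision.grab_frame(name): name is "scene" or "side" or "wrist"; returns (picture, depth): 480x640x3 uint8, blue, green, red; 480x640 float32, m along the optical axis (not along the pixel's ray), 0 where there is no reading.
- vision.camera_info(name): a dict with "mtx" (3x3 intrinsics, pixels), "R" (3x3) and "t" (3): a world point X has camera coordinates R X + t; the wrist camera has in their place "hand_eye" (4x4, takes a point from camera to tool coordinates, whose origin is the TCP and whose axes are the flange's). Camera axes: x right, y down, z forward; pixel columns grow to the right and rows downward; lengths in m; the calibration is good to about 2 mm. A picture is of the moment at which its call begins: read the wrist's pose just before it. camera_info takes no time and is no camera call.
A pose or a line that the arm cannot do raises ctrl.Unreachable and nothing moves.
- ticket.close_job(): hands the job in; it is judged then, once.
Trained networks look in the newest picture that a camera, given by its name, has taken for a name from the list of things; names that differ only in an ending like _2 or _b are one class to them, and where a whole thing is asked for, a point or a joint stands for the part that bears it (a point fixed in the world has none). Each returns a list of dicts, best first, with "p" (0 to 1); they miss things now and then, are a little off and sometimes report something else, mostly with a low value. They report only what shows in the picture. A call takes as long as a camera call. They do not tell look-alikes from the thing itself.
- models.recognise(camera, target): "point" ([column, row] in pixels, amid what is visible of it).
- models.masks_of(camera, target): "mask" (480x640 bool, what is visible of it) and "point" ([column, row] in pixels, amid what is visible of it).
The state is a dict: "time": time; "qpos": joint angles; "qd": joint speeds; "tau": joint torques, N m; "tcp_pos": TCP position; "eef_rot": TCP orientation; "contact_force": force on the tool from outside, world axes, zero at the start; "wrist_torque": the same for the moment, N m; "width": finger opening in m; "gripper_force": force on a finger pad.
Only numpy, scipy, OpenCV 4.12 (cv2) and the standard library are available. Lean on these libraries where they do the work, as an engineer would, in place of code of your own. Each camera call takes 0.05 s, during which the arm holds its last target. There are 200 camera calls.

## Working session

There is one attempt and no reset: what is moved stays moved. The work goes in short steps, each a Python script; the robot and the scene stay as the last script left them, time stands still between calls to the robot, and variables do not carry over. Pictures are saved under pics/ and viewed, at most 10 in all, crops included, and the job is handed in when it is done.

```bash
mkdir -p pics; ls; python3 - <<'E'
from station import ctrl, get_state, vision, models
import cv2, numpy as np
ims=[]
for c in ["scene","side"]:
    im,d=vision.grab_frame(c); np.savez(f"pics/{c}.npz",im=im,d=d); ims.append(im)
    cv2.imwrite(f"pics/{c}.png",im)
    ci=vision.camera_info(c); print(c,ci)
    for t in ["pan_large","pan_medium","pan_small","pan_small_grip","stand","petri_1","vial_2","forceps_1","jar_w4"]:
        print(t,[(np.round(r["point"]).tolist(),round(r["p"],2)) for r in models.recognise(c,t)][:4])
print(ctrl.pinch_z,get_state())
E
```

```text
pics
scene {'mtx': array([[526.02982534,   0.        , 319.94521068],
       [  0.        , 526.02982534, 233.89416798],
       [  0.        ,   0.        ,   1.        ]]), 'R': array([[-0.65582646, -0.75485892,  0.00892575],
       [-0.56118374,  0.47958355, -0.67459056],
       [ 0.50494006, -0.44742332, -0.73813814]]), 't': array([0.25509905, 0.3000809 , 1.04205612])}
pan_large [([301.0, 285.0], 0.75), ([328.0, 215.0], 0.59)]
pan_medium [([402.0, 174.0], 0.65)]
pan_small [([265.0, 370.0], 0.9), ([194.0, 304.0], 0.69)]
pan_small_grip [([266.0, 372.0], 0.8), ([193.0, 302.0], 0.63)]
stand [([168.0, 308.0], 0.91)]
petri_1 [([299.0, 288.0], 0.76)]
vial_2 [([234.0, 248.0], 0.77)]
forceps_1 [([333.0, 270.0], 0.56)]
jar_w4 [([281.0, 302.0], 0.67)]
side {'mtx': array([[561.68314281,   0.        , 319.97054537],
       [  0.        , 561.68314281, 241.21488715],
       [  0.        ,   0.        ,   1.        ]]), 'R': array([[-0.97090588, -0.23917617,  0.0116845 ],
       [-0.12247643,  0.45406444, -0.88251063],
       [ 0.20577   , -0.85826584, -0.47014728]]), 't': array([0.40071738, 0.1
[... 487 characters left out ...]
84, -0.23761434,  1.50022514,  0.1257299 ,
        1.14888149, -0.15481757]), 'qd': array([ 1.21600050e-05, -5.45934794e-04,  1.71532694e-04,  2.51268504e-04,
        7.37993690e-04,  1.07719184e-04,  1.13478158e-04]), 'tau': array([-3.44060509e-04, -6.20365047e+01, -2.18513757e+00, -2.49965626e+01,
        1.37959063e-02,  2.34900283e-03,  5.53165091e-05]), 'tcp_pos': array([ 6.24984462e-01, -3.54920956e-05,  2.31280557e-01]), 'eef_rot': array([ 1.19590789e-06,  7.07116741e-01,  7.07096821e-01, -7.53535816e-06]), 'contact_force': array([-0.63614896, -0.21511934,  0.24877821]), 'wrist_torque': array([ 0.00878157,  0.00299472, -0.02124938]), 'gripper_force': 0.0, 'width': 0.08562284256214336}
```

View pics/scene.png

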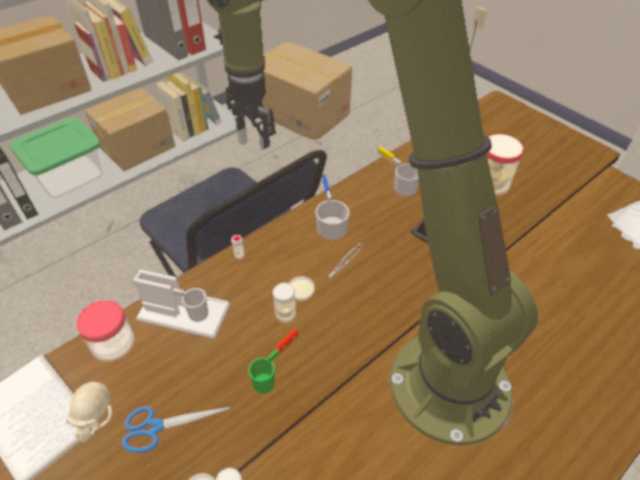

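View pics/side.png

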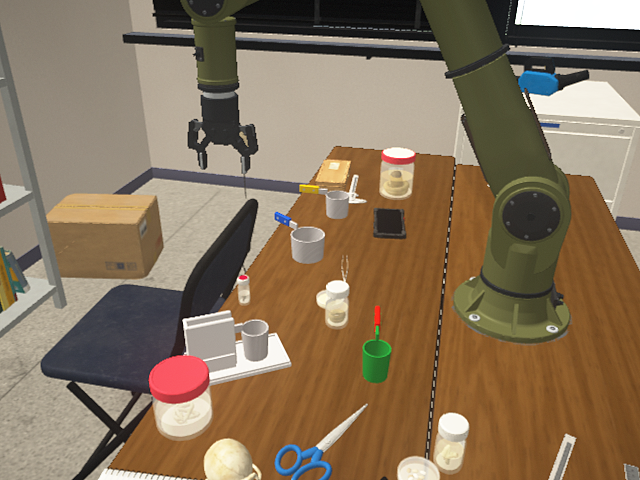

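```bash
cat > loc.py <<'E'
import numpy as np, cv2
from scipy.optimize import least_squares
from station import vision
def cloud(c,im,d):
    ci=vision.camera_info(c); v,u=np.mgrid[:480,:640]
    K=ci["mtx"]; P=np.stack([(u-K[0,2])/K[0,0]*d,(v-K[1,2])/K[1,1]*d,d],-1)
    return (P-ci["t"])@ci["R"]   # R^T (P-t)
def colour(im):
    h,s,v=cv2.split(cv2.cvtColor(im,cv2.COLOR_BGR2HSV))
    ok=(s>150)&(v>80)
    return {"blue":ok&(h>105)&(h<130),"yellow":ok&(h>20)&(h<32),"red":ok&((h<6)|(h>174))}
def rim(P,c0,R,z0=0.,rad=None):
    """fit rim circle (height z0+0.06) near c0"""
    p=P.reshape(-1,3); c=np.array(c0[:2],float)
    for k in range(4):
        r=np.hypot(*(p[:,:2]-c).T)
        w=[.03,.015,.01,.008][k]
        m=(abs(r-R+.0015)<w)&(abs(p[:,2]-z0-.058)<.006)
        if m.sum()<8: return c,m.sum(),0
        q=p[m]
        c=least_squares(lambda x:np.hypot(*(q[:,:2]-x).T)-(R-.0015),c,loss="soft_l1",f_scale=.002).x
    return c,m.sum(),np.median(np.sort(q[:,2])[-10:])
E
python3 - <<'E'
from loc import *
from station import vision
pts={"scene":{"pan_large":(332,218),"pan_medium":(405,178),"pan_small":(195,303),"green":(262,375),"petri":(302,288),"jar":(284,302),"vial":(237,246),"forc":(346,260)},
"side":{"pan_large":(308,243),"pan_medium":(337,204),"pan_small":(256,338),"green":(376,360),"petri":(320,299),"jar":(336,305),"vial":(243,290),"forc":(346,268)}}
R={"pan_large":.041,"pan_medium":.033,"pan_small":.025}
for c in pts:
    f=np.load(f"pics/{c}.npz"); P=cloud(c,f["im"],f["d"]); P[f["d"]==0]=9; C=colour(f["im"])
    for n,(u,v) in pts[c].items():
        q=np.median(P[v-2:v+3,u-2:u+3].reshape(-1,3),0); print(c,n,q.round(3))
        if n in R:
            ce,k,z=rim(P,q,R[n],.01 if n=="pan_small" else 0); print("   rim",ce.round(4),k,round(float(z),4))
            col={"pan_large":"blue","pan_medium":"yellow","pan_small":"red"}[n]
            if n!="pan_small":
                m=C[col]&(np.hypot(P[...,0]-ce[0],P[...,1]-ce[1])<.15)&(P[...,2]>.03)
                g=np.median(P[m],0); print("   grip",m.sum(),g.round(4),"ang",np.degrees(np.arctan2(g[1]-ce[1],g[0]-ce[0])).round(1),"dist",np.hypot(*(g[:2]-ce)).round(4))
    # stand cheeks
    m=(abs(P[...,2]-.104)<.008)&(np.hypot(P[...,0]-.62,P[...,1]+.2)<1)
    ys,xs=np.where(m); sel=(abs(xs-pts[c]["pan_small"][0]+40)<45)&(abs(ys-pts[c]["pan_small"][1]+20)<40)
    q=P[ys[sel],xs[sel]]; mu=np.median(q,0); w=np.linalg.eigh(np.cov(q[:,:2].T)); print("cheek top",len(q),mu.round(3),w[1][:,1],np.sqrt(w[0]))
E
```

```text
scene pan_large [ 0.49  -0.128  0.006]
   rim [ 0.4686 -0.1064] 237 0.0629
   grip 20 [ 0.5419 -0.1484  0.08  ] ang -29.8 dist 0.0845
scene pan_medium [ 0.464 -0.372  0.023]
   rim [ 0.4504 -0.357 ] 137 0.0627
   grip 106 [ 0.5268 -0.3523  0.0759] ang 3.5 dist 0.0766
scene pan_small [0.48  0.281 0.023]
   rim [0.4611 0.2875] 182 0.0725
scene green [0.256 0.268 0.005]
scene petri [0.364 0.075 0.015]
scene jar [0.325 0.155 0.078]
scene vial [0.537 0.128 0.045]
scene forc [ 0.368 -0.063  0.002]
cheek top 647 [0.52  0.343 0.103] [-0.09786224  0.99519997] [0.02098039 0.04408764]
side pan_large [ 0.46  -0.066  0.054]
   rim [ 0.4709 -0.1027] 238 0.0617
   grip 106 [ 0.5455 -0.1447  0.0751] ang -29.4 dist 0.0856
side pan_medium [ 0.445 -0.324  0.044]
   rim [ 0.4526 -0.3529] 136 0.062
   grip 128 [ 0.5326 -0.3482  0.0722] ang 3.4 dist 0.0801
side pan_small [0.452 0.311 0.065]
   rim [0.463  0.2916] 255 0.0732
side green [0.241 0.303 0.053]
side petri [0.39  0.091 0.014]
side jar [0.341 0.166 0.057]
side vial [0.544 0.135 0.039]
side forc [ 0.367 -0.071 -0.001]
cheek top 813 [0.528 0.34  0.104] [0.51735711 0.8557696 ] [0.01700658 0.02775097]
```

```bash
cat >> loc.py <<'E'
from scipy.spatial.transform import Rotation as Ro
from station import ctrl,get_state
def Q(h):
    a=np.radians(h-90); y=np.array([np.cos(a),np.sin(a),0]); z=np.array([0,0,-1.])
    q=Ro.from_matrix(np.stack([np.cross(y,z),y,z],1)).as_quat(); return q[[3,0,1,2]]
def wrist():
    s=get_state(); im,d=vision.grab_frame("wrist"); ci=vision.camera_info("wrist")
    K=ci["mtx"]; v,u=np.mgrid[:480,:640]
    P=np.stack([(u-K[0,2])/K[0,0]*d,(v-K[1,2])/K[1,1]*d,d],-1); H=np.array(ci["hand_eye"])
    q=s["eef_rot"]; Rw=Ro.from_quat([q[1],q[2],q[3],q[0]]).as_matrix()
    W=(P@H[:3,:3].T+H[:3,3])@Rw.T+s["tcp_pos"]; W[d==0]=9
    return im,W
def dirv(h): return np.array([np.cos(np.radians(h)),np.sin(np.radians(h))])
E
python3 - <<'E'
from loc import *
print("t",get_state()["time"])
ctrl.movep([.47,.30,.26],Q(40))
im,W=wrist(); cv2.imwrite("pics/w1.png",im); np.savez("pics/w1.npz",im=im,W=W)
c,k,z=rim(W,[.462,.2895],.025,.01); print("rim",c,k,z)
p=W.reshape(-1,3); q=p[(abs(p[:,2]-.106)<.006)&(np.hypot(*(p[:,:2]-c).T)<.14)]
print(len(q),q.mean(0)); 
if len(q)>5: print(cv2.minAreaRect((q[:,:2]*1000).astype(np.float32)))
print("t",get_state()["time"],vision.camera_info("wrist"))
E
```

```text
t 1.0
rim [0.46193467 0.28836491] 673 0.07165063441948195
2637 [0.53082317 0.33532775 0.10724986]
((526.9246826171875, 332.59332275390625), (82.81697082519531, 31.039199829101562), 34.37801742553711)
t 2.3333 {'mtx': array([[380.25714297,   0.        , 318.74511987],
       [  0.        , 380.25714297, 240.62239039],
       [  0.        ,   0.        ,   1.        ]]), 'hand_eye': array([[-5.26856700e-04, -9.50465813e-01, -3.10828667e-01,
         7.92626709e-02],
       [ 9.99999370e-01, -1.92532880e-04, -1.10627006e-03,
         2.08069994e-05],
       [ 9.91627134e-04, -3.10829054e-01,  9.50465315e-01,
        -1.42668162e-01],
       [ 0.00000000e+00,  0.00000000e+00,  0.00000000e+00,
         1.00000000e+00]])}
```

View pics/w1.png

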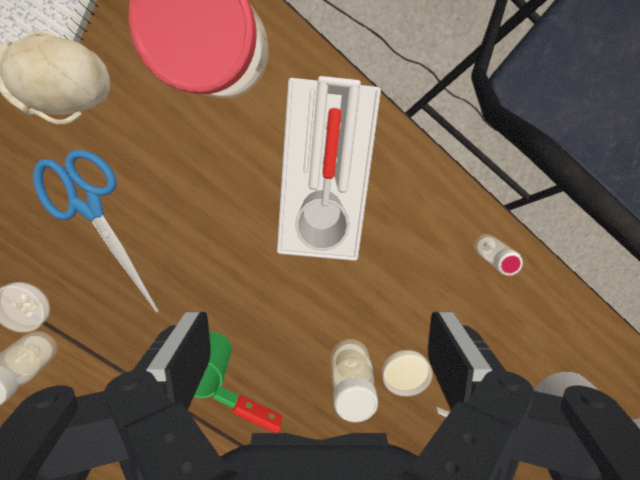

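```bash
python3 - <<'E'
from loc import *
c=[.4615,.288]; q=Q(34.4)
ctrl.movep(c+[.16],q); ctrl.movel(c+[.042],max_speed=.12)
s=get_state(); print(s["time"],s["tcp_pos"],s["contact_force"])
ctrl.close_gripper(force=40); s=get_state(); print(s["width"],s["gripper_force"],s["contact_force"])
ctrl.movel(c+[.17],max_speed=.1); s=get_state(); print(s["time"],s["width"],s["gripper_force"],s["contact_force"])
ctrl.movep([.48,.03,.17],Q(0))
for cam in ["scene","side"]:
    im,d=vision.grab_frame(cam); P=cloud(cam,im,d); P[d==0]=9; cv2.imwrite(f"pics/h_{cam}.png",im)
    C=colour(im)["red"]; m=C&(np.hypot(P[...,0]-.55,P[...,1]-.03)<.05)&(P[...,2]>.1)
    print(cam,m.sum(),np.median(P[m],0) if m.any() else 0, P[m][:,2].min() if m.any() else 0,P[m][:,2].max() if m.any() else 0)
print(get_state()["time"],get_state()["width"])
a=cv2.imread("pics/h_side.png")[100:400,180:480]; b=cv2.imread("pics/h_scene.png")[80:380,180:480]; cv2.imwrite("pics/h.png",np.hstack([a,b]))
E
```

```text
3.95 [0.46201556 0.28833479 0.04276064] [ 0.99129792 -0.52978306  0.08278881]
0.04905124058624482 40.25037496117875 [-0.22793168 -0.17236724  5.283     ]
5.825 0.048635278533207135 41.390163054456934 [ 0.38224736 -0.43200551 -0.29438151]
scene 39 [0.56090447 0.0348136  0.21525683] 0.20912424136936358 0.21997579089477445
side 224 [0.55248953 0.03928556 0.20948188] 0.19368208619631666 0.21765623293426892
6.9333 0.048568094933352644
```

View pics/h.png

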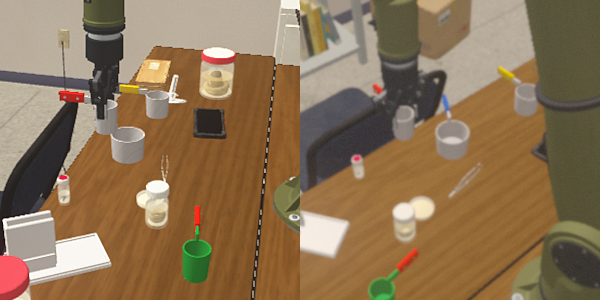

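```bash
python3 - <<'E'
from loc import *
ctrl.movel([.48,.03,.06],max_speed=.12)
z=.038
ctrl.movel([.48,.03,z],max_speed=.04); f0=get_state()["contact_force"][2]
while z>.027:
    z-=.001; ctrl.movel([.48,.03,z],max_speed=.03); f=get_state()["contact_force"][2]
    if abs(f-f0)>2: break
print(z,f,f0,get_state()["tcp_pos"])
ctrl.ungrasp(); ctrl.pause(.4); ctrl.movel([.48,.03,.17],max_speed=.12)
s=get_state(); print(s["time"])
# step back for a wrist look at the pan
ctrl.movep([.46,.03,.25],Q(0))
im,W=wrist(); cv2.imwrite("pics/w2.png",im)
c,k,z=rim(W,[.48,.03],.025); print("small rim",c,k,z)
m=colour(im)["red"]&(np.hypot(W[...,0]-c[0]-.07,W[...,1]-c[1])<.06)&(W[...,2]>.06)
q=W[m]; print(m.sum(),np.median(q,0),cv2.minAreaRect((q[:,:2]*1000).astype(np.float32)))
c,k,z=rim(W,[.47,-.1045],.041); print("large rim",c,k,z)
print(get_state()["time"])
E
```

```text
0.031999999999999994 10.70094540137718 -1.5731859842051028 [0.48006951 0.02991077 0.03280645]
12.3583
small rim [0.47971603 0.02970256] 670 0.0615634479561262
915 [0.55368584 0.02904049 0.07963991] ((552.3018188476562, 28.884334564208984), (9.668139457702637, 54.050960540771484), 89.765625)
large rim [ 0.46927406 -0.10559482] 1542 0.06291323137208167
12.8333
```

View pics/w2.png

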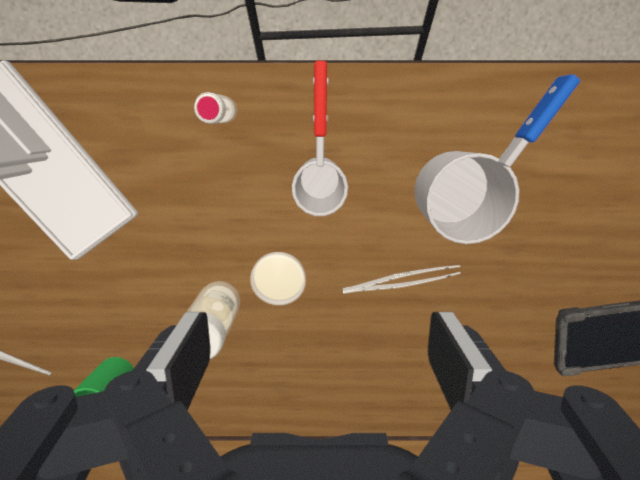

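```bash
cat >> loc.py <<'E'
def locate(im,W,c0,R,col,z0=0.):
    c,k,z=rim(W,c0,R,z0)
    m=colour(im)[col]&(abs(np.hypot(W[...,0]-c[0],W[...,1]-c[1])-R-.048)<.04)&(abs(W[...,2]-z0-.078)<.007)
    (gx,gy),(w,h),a=cv2.minAreaRect((W[m][:,:2]*1000).astype(np.float32)); g=np.array([gx,gy])/1000
    ang=np.degrees(np.arctan2(*(g-c)[::-1])); ra=a if w>h else a+90
    print(col,"c",c.round(4),k,"z",round(float(z),4),"grip",g.round(4),"ang",ang.round(1),"rect",round(ra%180,1),round(w),round(h),"dist",np.hypot(*(g-c)).round(4),"expect",R+.048)
    return c,g,ang
E
python3 - <<'E'
from loc import *
ctrl.movep([.45,-.12,.25],Q(-30))
im,W=wrist(); locate(im,W,[.469,-.1055],.041,"blue")
ctrl.movep([.43,-.355,.25],Q(3.5))
im,W=wrist(); cv2.imwrite("pics/w3.png",im); locate(im,W,[.4515,-.355],.033,"yellow")
print(get_state()["time"])
E
```

```text
blue c [ 0.4696 -0.1073] 1250 z 0.0618 grip [ 0.5452 -0.153 ] ang -31.1 rect 149.4 9 54 dist 0.0884 expect 0.089
yellow c [ 0.451  -0.3574] 945 z 0.0617 grip [ 0.5317 -0.3556] ang 1.3 rect 1.3 55 10 dist 0.0807 expect 0.081
14.5583
```

View pics/w3.png

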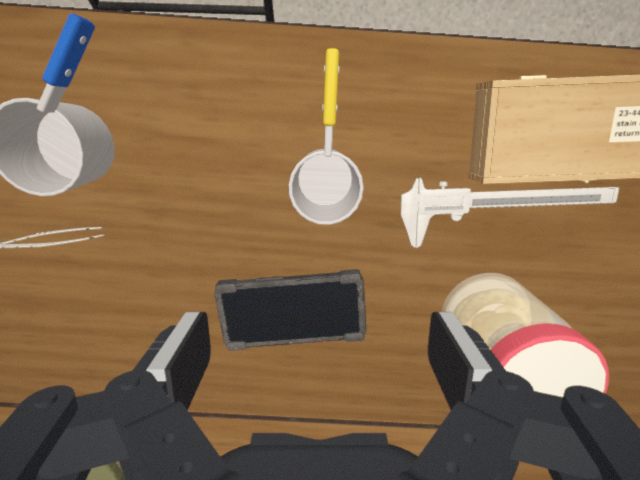

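```bash
python3 - <<'E'
from loc import *
c=np.array([.451,-.3574]); g=list(c+.078*dirv(1.3))
ctrl.movep(g+[.15],Q(1.3)); ctrl.movel(g+[.050],max_speed=.12)
ctrl.close_gripper(force=110); s=get_state(); print(s["width"],s["gripper_force"])
ctrl.movel(g+[.17],max_speed=.1); s=get_state(); print(s["time"],s["width"],s["contact_force"],s["wrist_torque"])
L=np.array([.4693,-.1065]); t=list(L+.078*dirv(29.5))
ctrl.movep(t+[.17],Q(29.5)); ctrl.movel(t+[.14],max_speed=.1)
print(get_state()["tcp_pos"],t)
ims=[]
for cam in ["scene","side"]:
    im,d=vision.grab_frame(cam); P=cloud(cam,im,d); P[d==0]=9; ims.append(im)
    print(cam,"med",rim(P,L,.033,.09),"large",rim(P,L,.041))
im,W=wrist(); print("wrist med",rim(W,L,.033,.09),"large",rim(W,L,.041)); 
cv2.imwrite("pics/n1.png",np.hstack([cv2.resize(im,(400,300)),ims[1][100:400,180:480]]))
print(get_state()["time"])
E
```

```text
0.008337928218749669 107.28536367416382
18.1917 0.008236589203652986 [ 0.25727154  0.55578937 -1.94780555] [ 0.00607481 -0.10840758 -0.00994014]
[ 0.53715614 -0.06918578  0.1398359 ] [np.float64(0.5371877442833122), np.float64(-0.06809096231192956)]
scene med (array([ 0.46814643, -0.10666451]), np.int64(205), np.float64(0.15240663800995885)) large (array([ 0.46915614, -0.10618364]), np.int64(151), np.float64(0.06233247374098009))
side med (array([ 0.47124208, -0.10308672]), np.int64(193), np.float64(0.15134652551555863)) large (array([ 0.47072993, -0.10227686]), np.int64(225), np.float64(0.06183142069163775))
wrist med (array([ 0.46985228, -0.10674277]), np.int64(375), np.float64(0.1513786177680284)) large (array([ 0.4816392 , -0.10335038]), np.int64(213), np.float64(0.06382945604137161))
19.9
```

View pics/n1.png

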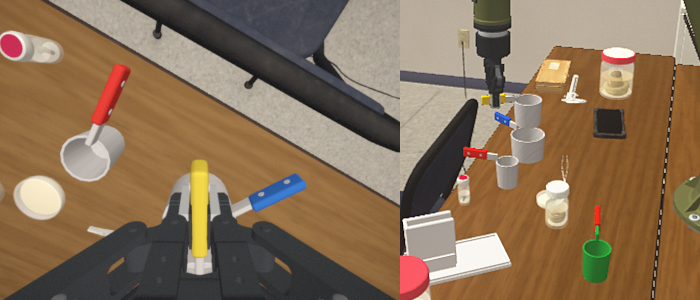

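```bash
cat >> loc.py <<'E'
def lower(t,z,zmin,th=1.0):
    t=list(t); ctrl.movel(t+[z],max_speed=.06); ctrl.pause(.1); f0=get_state()["contact_force"][2]
    while z>zmin:
        z-=.001; ctrl.movel(t+[z],max_speed=.03); f=get_state()["contact_force"][2]
        if f-f0>th: break
    print("lowered",z,f0,f,get_state()["tcp_pos"],get_state()["time"])
E
python3 - <<'E'
from loc import *
L=np.array([.4693,-.1065]); t=L+.078*dirv(29.5)
ctrl.movel(list(t)+[.10],max_speed=.1)
lower(t,.060,.052)
ctrl.ungrasp(); ctrl.pause(.3); ctrl.movel(list(t)+[.16],max_speed=.12)
ctrl.movep([.45,-.12,.26],Q(0)); im,W=wrist(); cv2.imwrite("pics/w4.png",im)
locate(im,W,L,.041,"blue"); locate(im,W,L,.033,"yellow",.005); locate(im,W,[.48,.03],.025,"red")
print(get_state()["time"])
E
```

```text
lowered 0.05499999999999999 -1.0888363133080063 0.941954405158197 [ 0.53738747 -0.0680979   0.05521181] 22.6167
blue c [ 0.4698 -0.1068] 1208 z 0.0639 grip [ 0.5451 -0.1523] ang -31.1 rect 149.1 9 54 dist 0.088 expect 0.089
yellow c [ 0.4695 -0.1063] 1536 z 0.0674 grip [ 0.5396 -0.0665] ang 29.6 rect 29.3 55 10 dist 0.0807 expect 0.081
red c [0.4797 0.0287] 869 z 0.0632 grip [0.5519 0.0284] ang -0.3 rect 179.5 10 54 dist 0.0722 expect 0.07300000000000001
25.3417
```

View pics/w4.png

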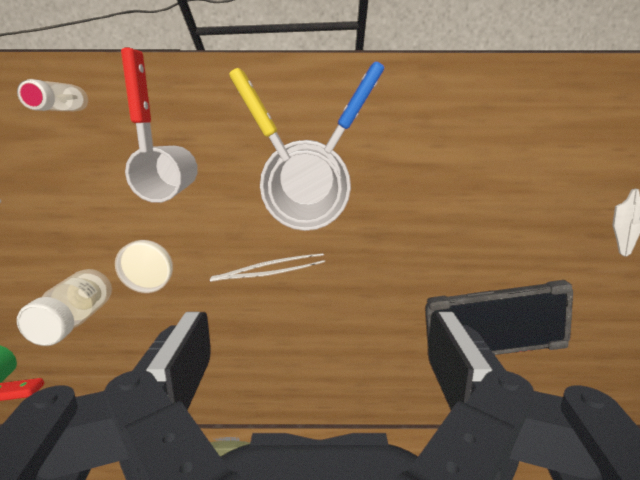

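```bash
python3 - <<'E'
from loc import *
c=np.array([.4797,.0292]); h=-.3; g=list(c+.070*dirv(h))
ctrl.movep(g+[.15],Q(h)); ctrl.movel(g+[.050],max_speed=.12)
ctrl.close_gripper(force=110); s=get_state(); print(s["width"],s["gripper_force"])
ctrl.movel(g+[.22],max_speed=.12)
M=np.array([.4695,-.1065]); t=list(M+.070*dirv(89.6))
ctrl.movep(t+[.22],Q(89.6)); ctrl.movel(t+[.15],max_speed=.12)
print(get_state()["tcp_pos"],t)
ims=[]
for cam in ["scene","side"]:
    im,d=vision.grab_frame(cam); P=cloud(cam,im,d); P[d==0]=9; ims.append(im[100:400,180:480])
    print(cam,"small",rim(P,M,.025,.10),"med",rim(P,M,.033,.005),"large",rim(P,M,.041))
cv2.imwrite("pics/n2.png",np.hstack(ims))
print(get_state()["time"])
E
```

```text
0.008456187608367718 107.29645371437073
[ 0.47040572 -0.03639653  0.15038072] [np.float64(0.46998868822085726), np.float64(-0.03650170585062236)]
scene small (array([ 0.4696135 , -0.10568332]), np.int64(112), np.float64(0.16176655089552472)) med (array([ 0.46791565, -0.105005  ]), np.int64(200), np.float64(0.06743108954947843)) large (array([ 0.47027451, -0.10693099]), np.int64(209), np.float64(0.06363914501384386))
side small (array([ 0.47173517, -0.10233321]), np.int64(57), np.float64(0.15947730517738107)) med (array([ 0.47086191, -0.10138497]), np.int64(226), np.float64(0.06721748074176552)) large (array([ 0.47260906, -0.10148642]), np.int64(215), np.float64(0.06336773488029174))
31.625
```

View pics/n2.png

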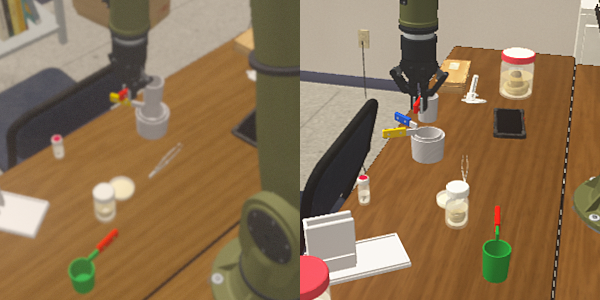

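```bash
python3 - <<'E'
from loc import *
M=np.array([.4695,-.1065]); t=M+.070*dirv(89.6)
ctrl.movel(list(t)+[.10],max_speed=.1)
lower(t,.065,.057)
ctrl.ungrasp(); ctrl.pause(.3); ctrl.movel(list(t)+[.17],max_speed=.12)
ctrl.movep([.45,-.12,.26],Q(0)); im,W=wrist(); cv2.imwrite("pics/w5.png",im)
locate(im,W,M,.041,"blue"); locate(im,W,M,.033,"yellow",.005); locate(im,W,M,.025,"red",.01)
print(get_state()["time"])
E
```

```text
lowered 0.06 -0.3188452849926523 2.871826119705915 [ 0.47015152 -0.03641996  0.06019048] 34.3583
blue c [ 0.4698 -0.1067] 1132 z 0.0639 grip [ 0.5453 -0.1523] ang -31.1 rect 148.8 10 54 dist 0.0882 expect 0.089
yellow c [ 0.4702 -0.1068] 1495 z 0.0688 grip [ 0.5396 -0.0665] ang 30.1 rect 29.5 56 10 dist 0.0803 expect 0.081
red c [ 0.4698 -0.1068] 1166 z 0.0733 grip [ 0.4701 -0.034 ] ang 89.8 rect 90.1 10 54 dist 0.0728 expect 0.07300000000000001
37.625
```

View pics/w5.png

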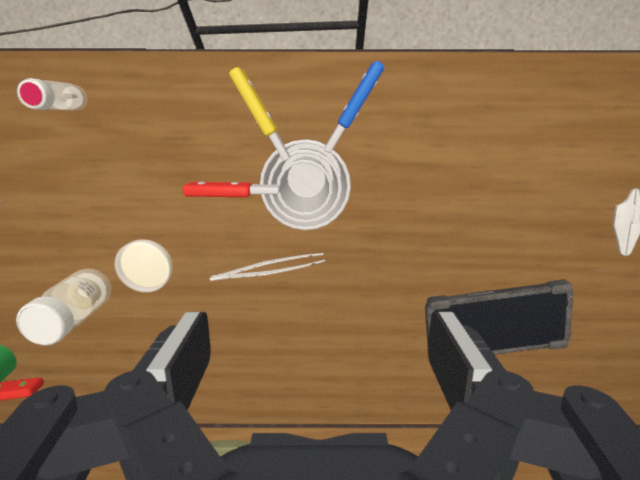

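The picture shows the three pans concentric at about (306,183). The handles are 60° apart, from blue through yellow to red counterclockwise, and the bystanders have not moved.

```bash
python3 -c "
from station import ticket
print(ticket.close_job())"
```

```text
the job is handed in; nothing more can be done
None
```

The job is handed in, at about 38 s of the 69 s allowed. The three pans are nested and seated at the large pan's place, the measured handle steps are about 61° and 60° counterclockwise, and the last picture shows the bystanders undisturbed; the hand-in call returned no verdict.

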